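# Sweep the cut carrot off the board into the catch tray

## Robot

A 6-joint arm with a two-finger parallel gripper is mounted at the origin on the work surface. World frame = base frame: x ahead of the robot, y to its left, z up, the work surface at z = 0. Lengths are in m, angles in rad, forces in N, time in s.
With the tool pointing down it reaches from about 0.25 to 0.8 m from the base axis. Payload 8.5 kg.
Tool frame: the origin (TCP) lies midway between the tips of the shut fingers; the grasp point (between the pads) lies r.grip_point_offset behind it (r.grip_point_offset is the distance from the TCP to the grasp point, in m); z points along the fingers, y is the direction in which the jaws open and shut (so a half turn about z gives the same grasp; the last joint's range is limited). The gripper opens to 85 mm and grips with 20 to 120 N. Pads are 22 mm wide; open, the fingers measure 114 mm over their backs; the gripper's body (76 mm by 85 mm) begins 54 mm behind the grasp point. The pads swing forward as they close: fully open they stand 13 mm farther back than shut.
Start: joints at [0, 0.238, -0.013, 1.319, 0, 1.571], TCP at [0.525, -0, 0.231] pointing down, gripper open.
Joint ranges: [-2.66, 2.66], [-1.03, 1.9], [-1.14, 1.46], [-1.82, 2.27], [-1.45, 1.34], [-3.14, 3.14]. Speed limits (rad/s): [2.22, 2.22, 2.79, 3.14, 3.14, 3.14].

## Interface

Orientations are given as a rotation vector (axis times angle).
In Python, from plant import r gives the robot as it stands. Calls block until the motion is done:
- r.goto(position, orientation): joint-space move of the TCP to a pose.
- r.servo_line(position, ori=None, vel=0.15): straight line of the TCP; ori=None keeps the orientation; vel is the mean speed in m/s.
- r.movej(angles): joint-space move.
- r.set_gripper(opening, effort=None): finger opening in m; effort is the grip in N (None keeps the last); returns when the fingers have stopped.
- r.sleep(seconds).
- r.ik(position, orientation): joint angles nearest the present ones, or None.
- r.capture(name): name is "scene" or "side" or "wrist"; returns a dict with "img" (480x640x3 uint8, red, green, blue), "fx", "fy", "cx", "cy" (pixels), "origin" and "attitude" of the camera in the world. Camera axes: x right, y up, looking along -z (the intrinsics and any distortion apply to the point x, -y, -z); pixel columns grow to the right and rows downward; lengths in m; the calibration is good to about 2 mm. The wrist camera is an equidistant fisheye: a pixel r from the principal point sees the ray r / f radians off the axis. A picture is of the moment at which its call begins. There is no depth.
A pose or a line that the arm cannot do raises r.IKError and nothing moves.
- r.hand_in(): hands the job in, once; it reports no verdict.
Readings, each from a call of its own:
- r.get_clock(): time.
- r.get_joint_pos(): joint angles.
- r.get_qd(): joint speeds.
- r.get_effort(): joint torques, N m.
- r.get_ee_pos(): TCP position.
- r.get_tool_rot(): TCP orientation.
- r.get_wrist_force(): force on the tool from outside, world axes, zero at the start.
- r.get_ft_torque(): the same for the moment, N m.
- r.get_grip_width(): finger opening in m.
Only numpy, scipy, OpenCV 4.12 (cv2) and the standard library are available. Lean on these libraries where they do the work, as an engineer would, in place of code of your own. Each camera call takes 0.05 s, during which the arm holds its last target. There are 200 camera calls.

## Task

Using only your fingers as a scraper, sweep the four cut carrot pieces along the chopping board and off its end, so that all four drop into the steel tray standing against the board. Only push the pieces: do not pinch, squash or lift any of them. Leave the half onion and half lemon where they lie on the board, and leave the tray and everything else on the ledge where it stands.

Things in the scene. Friction and masses are not known exactly. Their poses are not given: they have to be found in the camera images.
- board: Wooden chopping board, fixed in place on the concrete ledge (z = 0): 250 mm along its x, 300 mm along its y, flat top 40 mm above the ledge and no raised edge. Origin: centre of its underside, at ledge height; z up. One of its two ends (local y = +150 or -150 mm) has the steel tray against it, the other end has the aluminium bowl beside it.
- tray: Open stainless-steel catch tray, loose (0.7 kg), standing flat on the ledge with one long side 1.5 mm from an end of the chopping board, axes parallel to the board's: outside 250 mm along x, 140 mm along y, 28 mm high, walls and floor 4 mm thick, so that its rim lies 12 mm lower than the board's top. Origin: centre of its underside. Its centre is 221.5 mm from the board's centre, at the board's local +y or -y end.
- carrot0: Cut piece of carrot, bright orange with a lighter core, a nearly straight cylinder 36 mm in diameter and 20 mm high, about 18 g (varies by a third), lying loose on a cut face on the board, 62 to 90 mm to one side of the board's middle line (its local y axis). Origin: centre of the piece (10 mm above the board's top while it lies there).
- carrot1: Cut piece of carrot, bright orange with a lighter core, a nearly straight cylinder 34 mm in diameter and 20 mm high, about 16.5 g (varies by a third), lying loose on a cut face on the board, 62 to 90 mm to one side of the board's middle line (its local y axis). Origin: centre of the piece (10 mm above the board's top while it lies there).
- carrot2: Cut piece of carrot, bright orange with a lighter core, a nearly straight cylinder 32 mm in diameter and 20 mm high, about 15 g (varies by a third), lying loose on a cut face on the board, 62 to 90 mm to one side of the board's middle line (its local y axis). Origin: centre of the piece (10 mm above the board's top while it lies there).
- carrot3: Cut piece of carrot, bright orange with a lighter core, a nearly straight cylinder 30 mm in diameter and 20 mm high, about 13.5 g (varies by a third), lying loose on a cut face on the board, 62 to 90 mm to one side of the board's middle line (its local y axis). Origin: centre of the piece (10 mm above the board's top while it lies there).
- onion: Half a red onion, cut face down on the board's middle line among the carrot pieces: dome 58 mm in diameter, 32 mm high, 60 g. Origin: centre of its underside. To be left alone.
- lemon: Half a yellow lemon, cut face down on the board's middle line among the carrot pieces: dome 50 mm in diameter, 36 mm high, 50 g. Origin: centre of its underside. To be left alone.
- bowl: Empty aluminium bowl, rim 130 mm in diameter, 55 mm high, standing on the ledge about 6 mm from the end of the board that has no tray. Origin: centre of its underside. To be left alone.
- tiffin: Closed green tiffin carrier with steel side straps, side clip and top handle, 131 mm in diameter, 226 mm high, on the ledge to the left (+y). Origin: centre of its underside. To be left alone.
- tumbler: Steel tumbler, 74 mm in diameter, 100 mm high, on the ledge beyond the board. Origin: centre of its underside. To be left alone.
- spice_jar: Amber glass spice jar with steel cap, 60 mm in diameter, 85 mm high, on the ledge beyond the board. Origin: centre of its underside. To be left alone.
- knife: Paring knife lying on the ledge to the right (-y), 200 mm long along its x (black handle at -x), 13 mm high. Origin: on the ledge near the middle of its length. To be left alone.

How it is judged:
By the outcome, as a careful person would: the job done as asked, in the order asked, and still so for the second after the job is handed in, with the robot touching nothing.
It also fails if it takes over 64 s, if anything falls off the work surface, if the arm or the gripper's body presses on something with over 40 N, if the wrist force passes 120 N, or if a joint passes its speed limit or range.

## Working session

There is one attempt and no reset: what is moved stays moved. The work goes in short steps, each a Python script; the robot and the scene stay as the last script left them, time stands still between calls to the robot, and variables do not carry over. Pictures are saved under pics/ and viewed, on a budget of 10 in all, crops included, one or two more only if the job needs it, and the job is handed in when it is done.

```bash
mkdir -p pics; ls
python3 - <<'E'
from plant import r
import cv2,numpy as np
for n in("scene","side"):
    c=r.capture(n); cv2.imwrite(f"pics/{n}0.png",c["img"][:,:,::-1]); print(n,{k:np.round(v,4).tolist() if k!="img" else 0 for k,v in c.items()})
print(r.get_clock(),r.grip_point_offset,r.get_tool_rot())
E
```

```text
pics
scene {'img': 0, 'fx': 619.9046, 'fy': 619.9046, 'cx': 332.3381, 'cy': 243.7386, 'origin': [1.5922, -0.3094, 1.2478], 'attitude': [0.6164, 0.4398, 1.1864]}
side {'img': 0, 'fx': 477.1951, 'fy': 477.1951, 'cx': 319.6041, 'cy': 241.8267, 'origin': [0.2037, -0.5471, 0.842], 'attitude': [0.7074, -0.253, -0.6358]}
0.1 0.0187 [-2.22074815e+00 -2.22081823e+00  1.43363443e-03]
```

View pics/scene0.png

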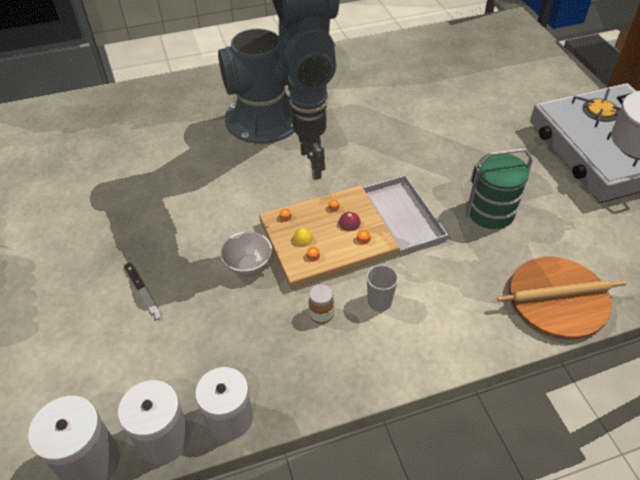

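View pics/side0.png

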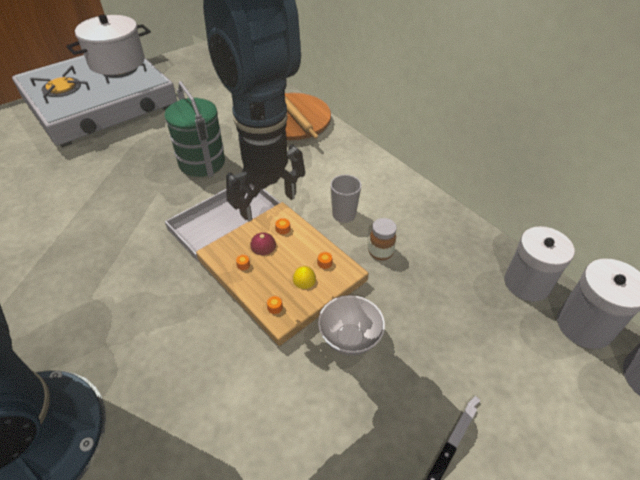

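The tray is at the left (+y) end. There are two carrots on each side of the middle line: scene pixels (285,214) and (334,205) on the near side, (313,254) and (363,237) on the far side. The lemon is at (302,237) and the onion at (349,220). Next I'll localise them.

```bash
cat > h.py <<'E'
import numpy as np,cv2
from scipy.spatial.transform import Rotation as R
def ray(c,u,v):
    d=np.array([(u-c["cx"])/c["fx"],-(v-c["cy"])/c["fy"],-1.])
    return R.from_rotvec(c["attitude"]).apply(d)
def at(c,uv,z):
    d=ray(c,*uv);o=np.array(c["origin"]);return (o+d*(z-o[2])/d[2])[:2]
def proj(c,P):
    p=R.from_rotvec(c["attitude"]).inv().apply(np.array(P)-c["origin"])
    return np.float32([c["cx"]-c["fx"]*p[0]/p[2],c["cy"]+c["fy"]*p[1]/p[2]])
def blobs(c,lo,hi,z,amin=25):
    hsv=cv2.cvtColor(c["img"],cv2.COLOR_RGB2HSV)
    m=cv2.inRange(hsv,lo,hi);n,_,st,ce=cv2.connectedComponentsWithStats(m)
    return [(np.round(at(c,ce[i],z),4).tolist(),int(st[i,4])) for i in range(1,n) if st[i,4]>amin]
def top(c,z,x0=.3,x1=.75,y0=-.3,y1=.3,s=1000):
    # image: row down = decreasing x, col right = decreasing y
    W=[(x1,y1),(x1,y0),(x0,y0),(x0,y1)]
    src=np.float32([proj(c,(x,y,z)) for x,y in W])
    dst=np.float32([((y1-y)*s,(x1-x)*s) for x,y in W])
    return cv2.warpPerspective(c["img"],cv2.getPerspectiveTransform(src,dst),(int((y1-y0)*s),int((x1-x0)*s)))
E
python3 - <<'E'
from plant import r
from h import *
for n in("scene","side"):
    c=r.capture(n)
    cv2.imwrite(f"pics/top_{n}.png",cv2.resize(top(c,.04),None,fx=1.3,fy=1.3)[:,:,::-1])
    print(n,"carrot",blobs(c,(5,200,150),(15,255,255),.05)); print("lemon",blobs(c,(24,200,90),(34,255,255),.055)); print("onion",blobs(c,(165,90,30),(180,255,255),.053),blobs(c,(0,90,30),(4,255,200),.053))
    # board top: fit rect to bright wood
    hsv=cv2.cvtColor(cv2.cvtColor(top(c,.04),cv2.COLOR_RGB2BGR),cv2.COLOR_BGR2HSV)
    m=cv2.inRange(hsv,(10,90,140),(24,255,255)); m=cv2.morphologyEx(m,cv2.MORPH_OPEN,np.ones((9,9)))
    k=max(cv2.findContours(m,0,2)[0],key=cv2.contourArea);b=cv2.boxPoints(cv2.minAreaRect(k))
    print("board",[(round(.75-p[1]/1e3,3),round(.3-p[0]/1e3,3)) for p in b],cv2.minAreaRect(k))
E
```

```text
scene carrot [([0.6281, -0.0317], 33)]
lemon []
onion [([0.5585, 0.0927], 219)] []
board [(np.float32(0.677), np.float32(0.186)), (np.float32(0.693), np.float32(-0.112)), (np.float32(0.443), np.float32(-0.126)), (np.float32(0.426), np.float32(0.172))] ((270.0396728515625, 190.32876586914062), (251.0807342529297, 298.83599853515625), 86.77547454833984)
side carrot [([0.6207, 0.1117], 74), ([0.6337, -0.0306], 80), ([0.4898, 0.0751], 49), ([0.4797, -0.0597], 85)]
lemon [([0.5643, -0.0455], 327)]
onion [([0.5498, 0.0931], 234)] [([0.5475, 0.0702], 118)]
board [(np.float32(0.672), np.float32(0.184)), (np.float32(0.689), np.float32(-0.114)), (np.float32(0.44), np.float32(-0.129)), (np.float32(0.423), np.float32(0.17))] ((272.0472412109375, 194.3258819580078), (249.4501953125, 299.2831726074219), 86.72950744628906)
```

View pics/top_scene.png

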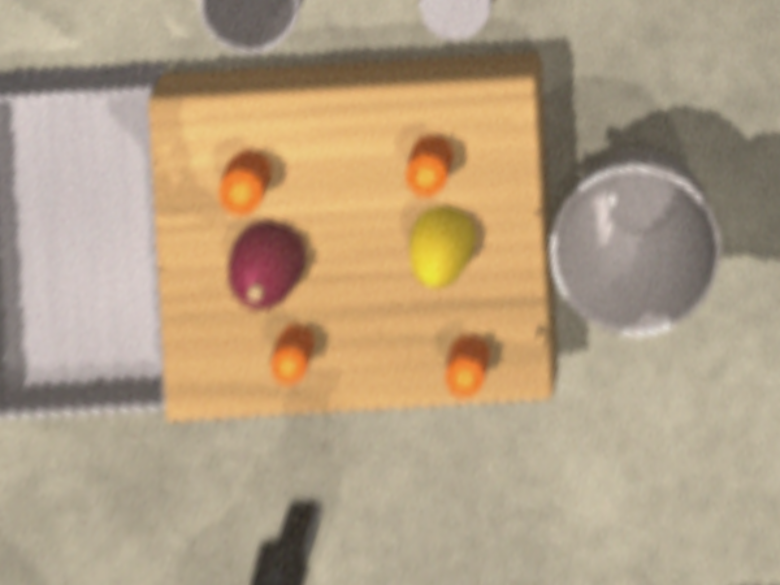

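Board fit: centre about (0.557, 0.028), yaw about +3.2°. The top-down view shows four carrots, clear of the domes by x offset. I'll refine the carrot positions with a looser mask.

```bash
cat >> h.py <<'E'
YAW=.0555;C=np.array([.5565,.0285]);ex=np.array([np.cos(YAW),np.sin(YAW)]);ey=np.array([-np.sin(YAW),np.cos(YAW)])
def loc(p): d=np.array(p)-C;return np.round([d@ex*1e3,d@ey*1e3],1).tolist()
def wor(x,y): return C+ex*x/1e3+ey*y/1e3
def carrots(c,z=.05):
    return [(loc(p),a) for p,a in blobs(c,(2,185,80),(14,255,255),z,40)]
E
python3 - <<'E'
from plant import r
from h import *
for n in("scene","side"):
    c=r.capture(n)
    print(n,carrots(c)); print("lemon",[(loc(p),a) for p,a in blobs(c,(22,150,80),(36,255,255),.055)],"onion",[(loc(p),a) for p,a in blobs(c,(160,90,30),(180,255,255),.053)])
E
```

```text
scene [([-87.9, -84.2], 47), ([63.0, 78.2], 75), ([69.7, -63.5], 72)]
lemon [([13.5, -71.3], 261)] onion [([5.4, 64.1], 215)]
side [([64.7, 73.0], 116), ([69.4, -67.7], 124), ([-67.5, 41.0], 64), ([-86.4, -93.4], 94)]
lemon [([3.3, -75.9], 409)] onion [([-3.3, 64.5], 230)]
```

```bash
cat >> h.py <<'E'
ORI=(R.from_euler('z',YAW)*R.from_matrix([[0,1,0],[1,0,0],[0,0,-1]])).as_rotvec()
def sweep(r,x,y,end,back=40,z=.045):
    P=lambda yy,zz:[*wor(x,yy),zz]
    r.goto(P(y-back,.13),ORI)
    r.servo_line(P(y-back,z),vel=.08)
    f0=np.array(r.get_wrist_force())
    r.servo_line(P(y-12,z),vel=.06)
    r.servo_line(P(end,z),vel=.1)
    print("force",np.round(np.array(r.get_wrist_force())-f0,2),"tcp",loc(r.get_ee_pos()[:2]),r.get_ee_pos()[2])
    r.servo_line(P(end,.13),vel=.12)
E
python3 - <<'E'
from plant import r
from h import *
r.set_gripper(.017); print(r.get_grip_width())
sweep(r,64,76,182)
print(r.get_clock())
a=r.capture("scene");b=r.capture("side");print(carrots(a),carrots(b))
cv2.imwrite("pics/a.png",np.vstack([cv2.resize(a["img"][160:300,220:460],(600,350)),b["img"][170:370,20:620][:, :600][:200]])[:,:,::-1])
E
```

```text
0.01673609665526587
force [-1.22 -1.1   0.27] tcp [64.0, 181.4] 0.044977367179151836
5.6417
[([-85.4, -85.2], 56), ([87.8, 202.1], 63), ([69.3, -64.1], 103)] [([45.0, 186.0], 60), ([70.2, -67.2], 160), ([-67.0, 43.9], 75), ([-84.9, -92.8], 103)]
```

View pics/a.png

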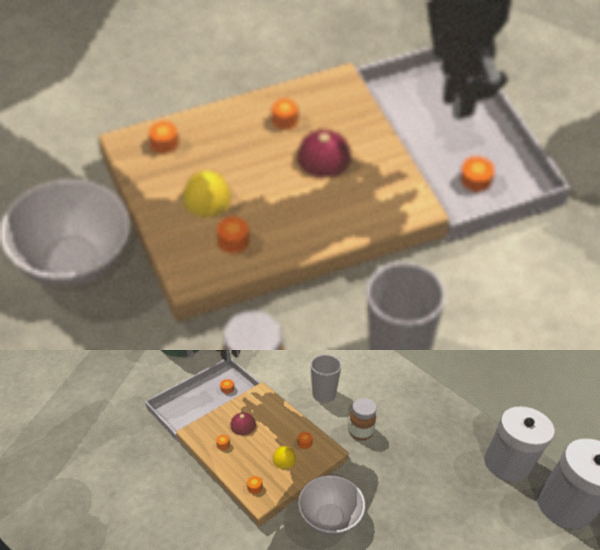

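Piece A is lying flat in the tray, and the tray and domes haven't moved. I'll do the rest now, slanting the rear pieces slightly outward so they land beside the earlier ones.

```bash
sed -i 's/def sweep(r,x,y,end,back=40,z=.045):/def sweep(r,x,y,end,back=40,z=.045,xe=None):\n    xe=x if xe is None else xe/; s/P=lambda yy,zz:\[\*wor(x,yy),zz\]/P=lambda yy,zz:[*wor(x+(xe-x)*max(0,(yy-y)\/(end-y)),yy),zz]/' h.py
python3 - <<'E'
from plant import r
from h import *
sweep(r,-68,44,182)
sweep(r,-86,-89,182,back=38,xe=-98)
r.goto([*wor(0,-20),.2],ORI)
print(r.get_clock())
a=r.capture("scene");b=r.capture("side");print(carrots(a),carrots(b))
cv2.imwrite("pics/b.png",np.vstack([cv2.resize(a["img"][160:300,220:460],(600,350)),b["img"][170:370,20:620]])[:,:,::-1])
E
```

```text
force [ 1.52 -0.82 -0.7 ] tcp [-68.0, 181.5] 0.044999022847371103
force [0.19 0.3  1.37] tcp [-98.0, 181.8] 0.04501308852365927
18.7333
[([-60.2, 187.8], 78), ([87.0, 202.5], 62), ([70.7, -64.3], 83)] [([43.2, 183.8], 73), ([-99.8, 170.7], 86), ([69.5, -67.3], 130)]
```

View pics/b.png

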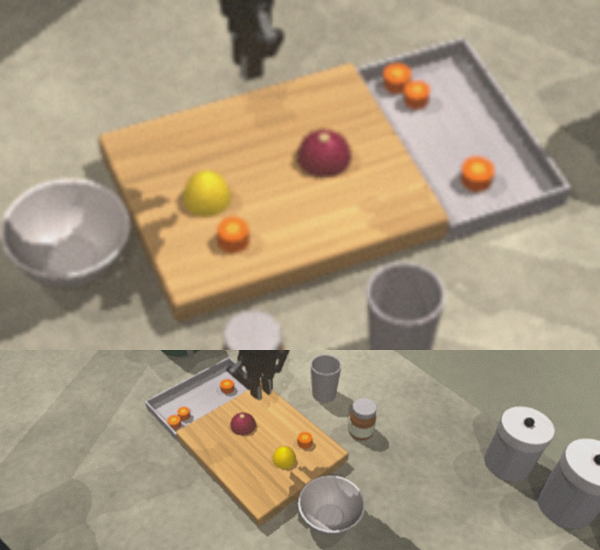

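Three pieces are in the tray. Only the far rear one (crop pixel 233,234) remains.

Run:
```python
from plant import r
from h import *
sweep(r,70,-65,182,xe=94)
r.goto([*wor(-30,-20),.3],ORI)
print(r.get_clock())
a=r.capture("scene");b=r.capture("side");w=r.capture("wrist");print(carrots(a,.014),carrots(b,.014))
print("lemon",[[(loc(p),q) for p,q in blobs(c,(22,150,80),(36,255,255),.055)] for c in(a,b)],"onion",[[(loc(p),q) for p,q in blobs(c,(160,90,30),(180,255,255),.053)] for c in (a,b)])
cv2.imwrite("pics/c.png",np.vstack([cv2.resize(a["img"][160:310,220:460],(600,375)),np.hstack([cv2.resize(b["img"][170:290,140:290],(280,224)),cv2.resize(w["img"],(320,224))])])[:,:,::-1])
```

```text
force [-0.14 -0.95  0.01] tcp [94.0, 181.7] 0.04502899058531905
25.9833
[([-92.6, 205.0], 84), ([72.3, 210.3], 127)] [([75.0, 208.9], 141), ([-99.1, 200.9], 49)]
lemon [[([13.3, -71.7], 260)], [([3.5, -76.0], 411)]] onion [[([5.2, 65.3], 198)], [([-2.5, 65.5], 211)]]
```

View pics/c.png

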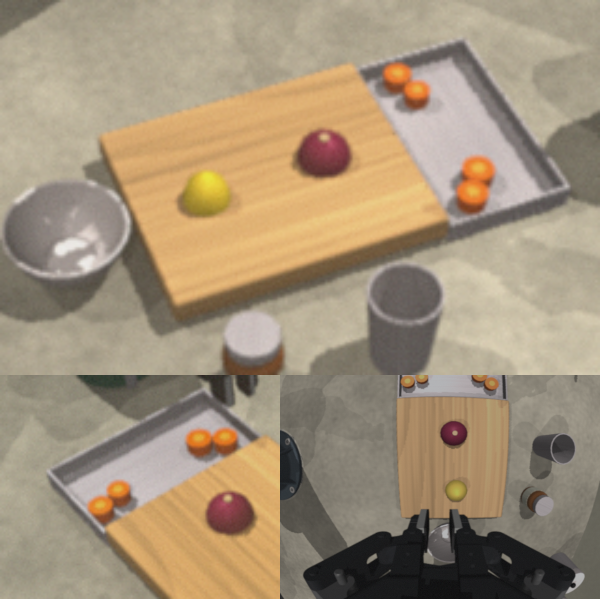

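Run:
```python
from plant import r
r.sleep(.5); print(r.hand_in())
```

```text
the job is handed in; nothing more can be done
None
```

All four carrot pieces are in the steel tray, and the job is handed in at about 26.5 s of the 64 s allowed. I pushed each piece separately, with the nearly shut fingers as a scraper about 5 mm above the board. The two pieces near the tray went first. The rear two were angled slightly outward so they landed beside the others.

- **Pieces:** the last pictures from all three cameras show two at each side of the tray and none on the board.
- **Lemon and onion:** the lemon measures within 0.5 mm of where it started. The onion reads about 1 mm along the board from its first reading, which I put down to measurement noise and changed shadows.
- **Everything else:** the tray, bowl, tumbler and spice jar look unmoved in the pictures. I did not measure them, and I did not check the tiffin or knife again.
- **Forces:** the wrist force, read once at the end of each sweep, was about 2 N or less. No check failed.

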